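# Put away the pantry stock

## Task

Put the pantry stock in order. Bring the old can, now towards the back of the can lane, forward to within about a centimetre of the lane's front stop (the end towards the robot); only then load the new can from the counter into the lane close behind it, with no more than about a centimetre between the two. Also, before or after, set each of the three steel canisters flat and upright inside the bamboo holder of its own outline (square, round, oblong); set things down rather than drop them, and leave the cup where it stands.

Things in the scene. Friction and masses are not known exactly. Their poses are not given: they have to be found in the camera images.
- can_old: Food tin, upright cylinder 64 mm across and 90 mm high, terracotta label with a pale band, steel ends with a small pull tab on top; about 0.4 kg. The old can: the one that stands in the lane at the start, towards its back end. Origin at the centre of its underside, z up.
- can_new: Food tin, upright cylinder 64 mm across and 90 mm high, terracotta label with a pale band, steel ends with a small pull tab on top; about 0.4 kg. The new can: same kind as the old one, but standing on the open counter at the start. Origin at the centre of its underside, z up.
- lane: Fixed aluminium can lane, open on top and at the back: 205 mm long (x) by 90 mm wide (y); floor 4 mm above the counter, rails and front stop rise to 24 mm, 5 mm thick, 80 mm clear between rails. Origin: centre of its underside, z up. Its x points to the open back, away from the robot; front stop's inner face at x = -97.5 mm (a can touching it stands at x = -65.5 mm).
- canister_square: Closed steel canister with a flush pale wooden lid (fixed on), 60 x 60 mm square, 85 mm high; about 0.35 kg. The only canister of this outline. Origin at the centre of its underside, z up, x and y square to its sides.
- canister_oblong: Closed steel canister with a flush pale wooden lid (fixed on), oblong 90 x 40 mm, 85 mm high; about 0.35 kg. The only canister of this outline. Origin at the centre of its underside, z up, x along the 90 mm side, y across the 40 mm side.
- canister_round: Closed steel canister with a flush pale wooden lid (fixed on), round, 62 mm across, 85 mm high; about 0.35 kg. The only canister of this outline. Origin at the centre of its underside, z up.
- holder_square: Fixed bamboo holder lying on the counter: a square tray, 90 x 90 mm outside, 78 x 78 mm inside, with a flat floor 4 mm above the counter and a rim up to 10 mm (6 mm thick). Origin at the centre of its underside on the counter, z up, x and y square to its sides.
- holder_oblong: Fixed bamboo holder lying on the counter: an oblong tray, 120 x 70 mm outside, 108 x 58 mm inside, with a flat floor 4 mm above the counter and a rim up to 10 mm (6 mm thick). Origin at the centre of its underside on the counter, z up, x along the long side.
- holder_round: Fixed bamboo holder lying on the counter: a round tray, 92 mm across outside, 80 mm inside, with a flat floor 4 mm above the counter and a rim up to 10 mm (6 mm thick). Origin at the centre of its underside on the counter, z up.
- cup: Blue stoneware cup, 76 mm across and 85 mm high, open on top, no handle; not part of the job, must stay where it stands. Origin at the centre of its underside, z up.
Things that resemble listed ones, but are neither listed nor needed, are in the scene too. What is shaped like the canister_oblong but blue is not meant.

How it is judged:
On the way, in this order (a step that is already met when the one before it is completed fails the run):
1. the old can stands at the front of the lane while the new can is still outside the lane (x of can_old in the frame of lane between -0.08 and -0.05 m and y of can_old in the frame of lane between -0.014 and 0.014 m and z of can_old in the frame of lane below 0.008 m and angle between can_old's own z axis and vertical below 0.08 rad and horizontal distance between can_new and lane above 0.13 m), for 0.2 s.
2. the new can stands in the lane close behind the old one (x of can_new in the frame of lane between -0.02 and 0.032 m and y of can_new in the frame of lane between -0.014 and 0.014 m and z of can_new in the frame of lane below 0.008 m and angle between can_new's own z axis and vertical below 0.08 rad and horizontal distance between can_old and can_new below 0.08 m), for 0.2 s.
At the end, for the whole second after the job is handed in: Old can upright on the lane floor within 15 mm of the front stop; new can upright on the lane floor behind it, gap under 16 mm; each canister upright and flat on the floor of the holder of its own outline (within 15 mm of its centre); all five released and at rest (all of step 2 and x of can_old in the frame of lane between -0.08 and -0.05 m and y of can_old in the frame of lane between -0.014 and 0.014 m and z of can_old in the frame of lane below 0.008 m and angle between each of can_old, can_old, canister_square, canister_oblong, canister_round's own z axis and vertical below 0.08 rad and linear speed of each of can_old, can_new, canister_square, canister_oblong, canister_round below 0.02 m/s and contact force between the fingers and can_old below 0.1 N and contact force between the fingers and can_new below 0.1 N and horizontal distance between canister_square and holder_square below 0.015 m and z of canister_square in the frame of holder_square below 0.0075 m and contact force between the fingers and canister_square below 0.1 N and horizontal distance between canister_oblong and holder_oblong below 0.015 m and z of canister_oblong in the frame of holder_oblong below 0.0075 m and contact force between the fingers and canister_oblong below 0.1 N and horizontal distance between canister_round and holder_round below 0.015 m and z of canister_round in the frame of holder_round below 0.0075 m and contact force between the fingers and canister_round below 0.1 N); the robot touches nothing.
It fails at once if the cup is moved more than 30 mm (distance of cup from where it was at the start of the episode above 0.03 m).
It fails at once if a can or canister is dropped or thrown (falls free of the fingers for more than about 30 mm) ((linear speed of can_old above 0.75 m/s and contact force between the fingers and can_old below 0.05 N) or (linear speed of can_new above 0.75 m/s and contact force between the fingers and can_new below 0.05 N) or (linear speed of canister_square above 0.75 m/s and contact force between the fingers and canister_square below 0.05 N) or (linear speed of canister_oblong above 0.75 m/s and contact force between the fingers and canister_oblong below 0.05 N) or (linear speed of canister_round above 0.75 m/s and contact force between the fingers and canister_round below 0.05 N)).
It also fails if it takes over 112 s, if anything falls off the work surface, if the arm or the gripper's body presses on something with over 40 N, if the wrist force passes 120 N, or if a joint passes its speed limit or range.

## Robot

A 7-joint arm with a two-finger parallel gripper is mounted at the origin on the work surface. World frame = base frame: x ahead of the robot, y to its left, z up, the work surface at z = 0. Lengths are in m, angles in rad, forces in N, time in s.
With the tool pointing down it reaches from about 0.4 to 0.85 m from the base axis. Payload 4.5 kg.
Tool frame: the origin (TCP) lies at the very end of the fingers, on their centre line; the grasp point (between the pads) lies 19 mm behind it; y points along the fingers, x is the direction in which the jaws open and shut, and the axes are right-handed (so a half turn about y gives the same grasp; the last joint's range is limited). The gripper opens to 85 mm and grips with 20 to 120 N. Pads are 22 mm wide; open, the fingers measure 114 mm over their backs; the gripper's body (76 mm by 85 mm) begins 54 mm behind the grasp point. The pads swing forward as they close: fully open they stand 13 mm farther back than shut.
Start: joints at [-1.116, 0.689, -0.195, 1.565, 0.157, 0.902, -0.215], TCP at [0.255, 0.571, 0.231] pointing down, gripper open.
Joint ranges: [-3.01, 3.01], [-0.46, 2.08], [-1.47, 1.51], [0.13, 2.56], [-1, 4.14], [0.04, 2.09], [-2.66, 2.66]. Speed limits (rad/s): [2.57, 2.57, 3.14, 3.14, 3.14, 3.14, 3.14].

## Interface

Orientations are given as a 3x3 rotation matrix whose columns are the frame's x, y, z axes.
In Python, from plant import r, vision, workorder gives the robot as it stands. The module is installed in compiled form; this text tells all that it offers.
- The arm moves only by the shell command python3 -m crank 'ROWS' [OPENING] [FORCE]. ROWS is text: rows parted by semicolons, each of 4 numbers parted by spaces: the shift along the tool's x, y, z in cm, then the turn about the tool's y in degrees. A call has 1 to 20 rows; each row shifts and turns the commanded pose from where the row before left it, along the tool's axes as they then stand; what a row does not reach is not made up. A row lasts 1/10 s, in which the tool goes at most 50 mm and 8.59 degrees, less where a joint would pass 70% of its speed; a pose out of reach is approached as far as the arm can. A call is refused whole if a number of a shift passes 5 or a number of a turn 8.59, either way. A call with a gripper value outside its range is refused whole. OPENING is the closure in counts, from 0 (fully open) to 255 (shut), set as the call begins (- or left out, the last holds). The fingers move at their own pace and stop on an object; FORCE is the grip in N (left out, the last holds). Time passes only in rows, so rows that do not move let the fingers close. It gives the time, the measured TCP pose, the force and the opening at its end, in the units of the state.
- r.read_state(): the state, without advancing time (a new reading comes with each control period).
- vision.grab_frame(name): name is "scene" or "top"; returns (picture, depth): 480x640x3 uint8, red, green, blue; 480x640 float32, m along the optical axis (not along the pixel's ray), 0 where there is no reading.
- vision.get_calibration(name): a dict with "mtx" (3x3 intrinsics, pixels), "k1" (the pictures are not rectified: a ray, as slopes to the right and down, at radius r is drawn at 1 + k1 r^2 times it, then the intrinsics apply), "xyz" and "orientation" of the camera in the world. Camera axes: x right, y down, z forward; pixel columns grow to the right and rows downward; lengths in m; the calibration is good to about 2 mm. A picture is of the moment at which its call begins. get_calibration takes no time and is no camera call.
- workorder.finish_job(): hands the job in, once; it reports no verdict.
Trained networks look in the newest picture that a camera, given by its name, has taken for a name from the list of things; names that differ only in an ending like _2 or _b are one class to them, and where a whole thing is asked for, a point or a joint stands for the part that bears it (a point fixed in the world has none). Each returns a list of dicts, best first, with "p" (0 to 1); they miss things now and then, are a little off and sometimes report something else, mostly with a low value. They report only what shows in the picture. A call takes as long as a camera call. They do not tell look-alikes from the thing itself.
- vision.boxes_of(camera, thing): "at" ([x, y, z] in m, in world coordinates, good to about 4 mm: the middle of the surface that is visible of it).
The state is a dict: "time_s": time; "joint_pos": joint angles; "qd": joint speeds; "tau": joint torques, N m; "tcp_pos": TCP position; "ee_rot": TCP orientation; "ft_force": force on the tool from outside, world axes, zero at the start; "ft_torque": the same for the moment, N m; "gripper_width": opening from 0.0 (shut) to 1.0 (fully open).
Only numpy, scipy, OpenCV 4.12 (cv2) and the standard library are available. Lean on these libraries where they do the work, as an engineer would, in place of code of your own. Each camera call takes 0.05 s, during which the arm holds its last target.

## Working session

There is one attempt and no reset: what is moved stays moved. The work goes in short steps, Python scripts to look and compute and a shell command to move; the robot and the scene stay as the last step left them, time stands still between calls to the robot, and variables do not carry over. Pictures are saved under pics/ and viewed, and the job is handed in when it is done.

```bash
mkdir -p pics; ls; python3 - <<'E'
from plant import r,vision
import cv2,numpy as np
s=r.read_state(); print({k:np.round(v,3).tolist() for k,v in s.items()})
for n in("scene","top"):
    p,d=vision.grab_frame(n); cv2.imwrite(f"pics/{n}0.png",p[:,:,::-1]); np.save(n+"_d.npy",d); np.save(n+"_p.npy",p)
    c=vision.get_calibration(n); print(n,{k:np.round(v,4).tolist() for k,v in c.items()})
    for t in["can_old","lane","canister_square","canister_oblong","canister_round","holder_square","holder_oblong","holder_round","cup"]:
        print(t,[(np.round(q["at"],3).tolist(),round(q["p"],2)) for q in vision.boxes_of(n,t)])
E
```

```text
pics
{'time_s': 0.0, 'joint_pos': [-1.116, 0.69, -0.194, 1.566, 0.157, 0.902, -0.215], 'qd': [-0.0, 0.0, -0.0, -0.0, 0.0, -0.001, 0.001], 'tau': [-0.0, -53.961, -1.267, -15.853, 0.009, 0.01, 0.0], 'tcp_pos': [0.255, 0.57, 0.23], 'ee_rot': [[0.408, -0.001, -0.913], [0.913, -0.002, 0.408], [-0.002, -1.0, -0.0]], 'ft_force': [0.636, 0.012, -0.403], 'ft_torque': [0.03, -0.012, -0.033], 'gripper_width': 1.003}
scene {'mtx': [[490.7738, 0.0, 316.8431], [0.0, 490.7738, 242.6959], [0.0, 0.0, 1.0]], 'k1': -0.1014, 'xyz': [1.1933, 0.2045, 1.1211], 'orientation': [[-0.3844, 0.7831, -0.489], [0.9232, 0.3295, -0.1979], [0.0062, -0.5275, -0.8495]]}
can_old [([0.415, 0.354, 0.079], 0.2)]
lane []
canister_square [([0.485, 0.222, 0.08], 0.91)]
canister_oblong [([0.738, -0.435, 0.073], 0.63), ([0.626, -0.192, 0.081], 0.57)]
canister_round [([0.64, 0.22, 0.085], 0.75)]
holder_square [([0.408, -0.364, 0.003], 0.79)]
holder_oblong [([0.463, -0.227, 0.005], 0.56)]
holder_round [([0.561, 0.366, 0.006], 0.84)]
cup [([0.567, -0.349, 0.056], 0.64)]
top {'mtx': [[502.6746, 0.0, 324.7705], [0.0, 502.6746, 232.9145], [0.0, 0.0, 1.0]], 'k1': -0.101, 'xyz': [0.3487, -0.023, 1.2881], 'orientation': [[-0.0207, -0.9842, 0.1758], [-0.9998, 0.0198, -0.0072], [0.0036, -0.1759, -0.9844]]}
can_old [([0.573, -0.017, 0.092], 0.58)]
lane [([0.509, -0.015, 0.006], 0.95), ([0.397, 0.346, 0.09], 0.55)]
canister_square [([0.462, 0.217, 0.084], 0.93)]
canister_oblong [([0.608, -0.198, 0.086], 0.79), ([0.713, -0.437, 0.085], 0.56), ([0.559, 0.363, 0.01], 0.32)]
canister_round [([0.615, 0.217, 0.086], 0.87)]
holder_square [([0.408, -0.367, 0.005], 0.6)]
holder_oblong [([0.468, -0.226, 0.006], 0.83), ([0.579, -0.358, 0.044], 0.55)]
holder_round []
cup []
```

View pics/top0.png

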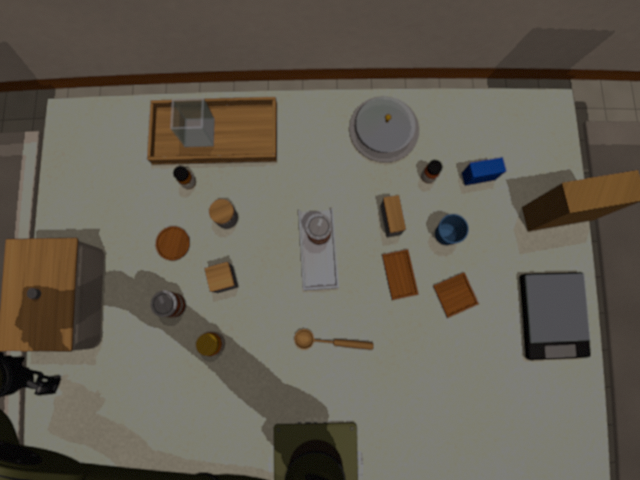

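View pics/scene0.png

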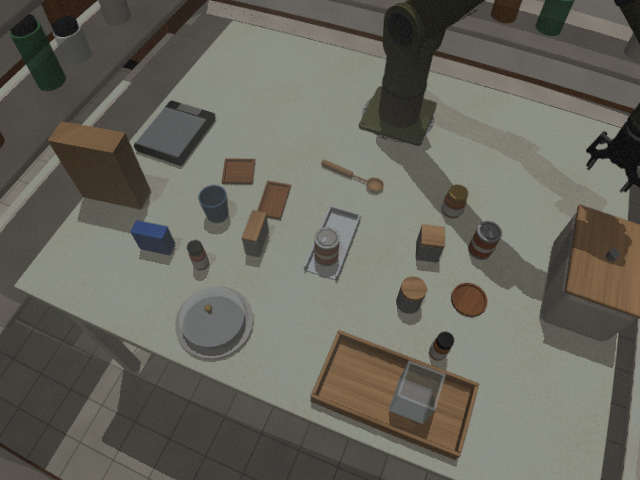

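Top picture: the lane is at (318,247) with the old can in it at (318,228). The square canister is at (220,277), the round one at (221,212) and the oblong one at (394,214). The holders are at (172,243) round, (400,274) oblong and (455,294) square, and the cup is at (451,230).
Oblong candidates: (394,214), steel with a wooden lid, fits; (484,171) is the blue one to leave alone. New can candidates: (168,304), terracotta with a steel top, fits; (207,344) is an amber jar with a brown lid.

I'll confirm in a crop and measure from depth.

```bash
cat > h.py <<'E'
import numpy as np,cv2
from plant import r,vision
def cloud(n,d):
    c=vision.get_calibration(n);K=np.array(c["mtx"]);k1=c["k1"]
    v,u=np.mgrid[0:480,0:640].astype(np.float64)
    pts=cv2.undistortPoints(np.stack([u.ravel(),v.ravel()],1)[:,None],K,np.array([k1,0,0,0.]))[:,0]
    X=np.c_[pts,np.ones(len(pts))]*d.reshape(-1,1)
    W=X@np.array(c["orientation"]).T+np.array(c["xyz"])
    W[d.ravel()<=0]=np.nan
    return W.reshape(480,640,3)
def grab(n):
    p,d=vision.grab_frame(n); return p,d,cloud(n,d)
def blob(W,xy,z0,z1,R=.08):
    m=(W[...,2]>z0)&(W[...,2]<z1)&(np.hypot(W[...,0]-xy[0],W[...,1]-xy[1])<R)
    return W[m],m
def rect(P):
    (cx,cy),(w,h),a=cv2.minAreaRect((P[:,:2]*1000).astype(np.float32))
    return f"n{len(P)} c({cx:.1f},{cy:.1f}) wh({w:.1f},{h:.1f}) ang{a:.1f} z{np.median(P[:,2])*1000:.1f}"
E
python3 - <<'E'
from h import *
for n in("top","scene"):
    W=cloud(n,np.load(n+"_d.npy"))
    print(n,"table",np.nanmedian(W[350:400,200:260,2] if n=="top" else W[100:150,280:320,2]))
    for t,xy,z in[("old",(.573,-.017),.09),("new",(.40,.35),.09),("sq",(.465,.22),.085),("rd",(.62,.22),.085),("ob",(.61,-.195),.085),("cup",(.57,-.355),.085)]:
        P,_=blob(W,xy,z-.012,z+.01); print(t,rect(P) if len(P)>5 else len(P))
p=np.load("top_p.npy");q=np.load("scene_p.npy")
a=cv2.resize(p[150:370,140:360],(440,440)[:2],interpolation=3); b=cv2.resize(q[150:330,380:560],(360,440),interpolation=3)
c=np.hstack([a[:,:,::-1],b[:,:,::-1]]); cv2.imwrite("pics/crop1.png",c)
a=cv2.resize(p[140:320,360:520],(400,450),interpolation=3);b=cv2.resize(q[150:290,120:300],(400,450),interpolation=3)
cv2.imwrite("pics/crop2.png",np.hstack([a,b])[:,:,::-1])
E
```

```text
top table -8.329112313654186e-05
old n559 c(580.1,-16.0) wh(62.5,63.0) ang33.6 z94.0
new n562 c(399.3,357.9) wh(64.5,59.6) ang89.4 z90.2
sq n649 c(463.4,226.6) wh(60.6,62.0) ang14.8 z84.5
rd n475 c(624.9,222.7) wh(58.6,59.7) ang6.5 z84.2
ob n599 c(610.8,-203.3) wh(90.1,40.9) ang8.8 z84.2
cup n214 c(569.6,-348.1) wh(71.6,72.8) ang29.8 z82.3
scene table 7.372237795610914e-05
old n520 c(579.0,-19.1) wh(64.5,62.9) ang6.7 z94.3
new n487 c(397.6,356.1) wh(66.7,65.3) ang29.6 z91.0
sq n522 c(460.9,224.1) wh(64.8,59.8) ang15.3 z85.2
rd n522 c(624.1,222.1) wh(61.0,61.0) ang5.8 z84.7
ob n492 c(610.3,-205.7) wh(92.4,41.1) ang10.5 z84.7
cup n235 c(568.6,-350.1) wh(74.1,75.7) ang24.0 z82.0
```

View pics/crop1.png

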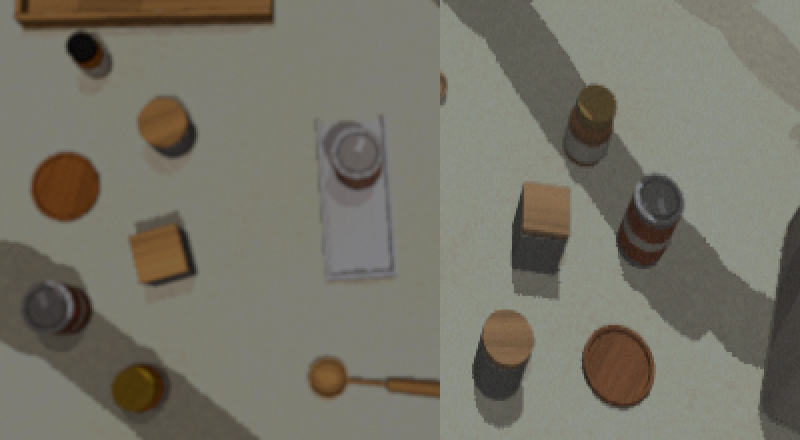

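View pics/crop2.png

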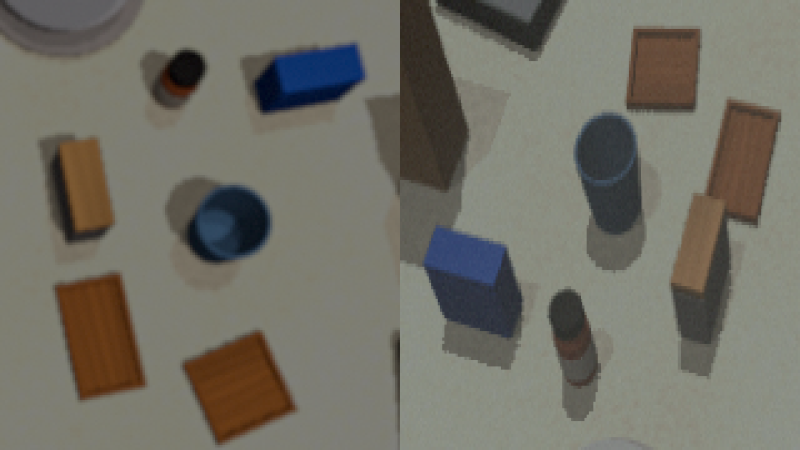

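The crops confirm it: the terracotta can with the steel top is the new can and the amber-lidded jar is not. The wood-lidded oblong at (394,214) is the canister. Next I'll measure the holders and the lane.

```bash
python3 - <<'E'
from h import *
for n in("top","scene"):
    W=cloud(n,np.load(n+"_d.npy"));p=np.load(n+"_p.npy").astype(int)
    wood=(p[...,0]-p[...,2]>30)
    for t,xy in[("Hs",(.408,-.366)),("Ho",(.467,-.227)),("Hr",(.561,.365))]:
        m=wood&(np.hypot(W[...,0]-xy[0],W[...,1]-xy[1])<.075)&(W[...,2]<.02)&(W[...,2]>-.01)
        nl,l,st,ce=cv2.connectedComponentsWithStats(m.astype(np.uint8)); k=1+np.argmax(st[1:,4])
        P=W[l==k]; rim=P[P[:,2]>.007]
        print(n,t,rect(P),"|rim",rect(rim), "mean",np.round(P.mean(0)*1000,1))
    P,m=blob(W,(.51,-.017),.012,.03,.125); 
    for b in range(2): pass
    print(n,"rails",rect(P))
    P2,_=blob(W,(.5,-.017),.0025,.03,.14); print(n,"lane",rect(P2))
E
```

```text
top Hs n1221 c(411.2,-363.7) wh(90.2,91.4) ang21.9 z4.1 |rim n282 c(411.1,-362.9) wh(89.8,89.8) ang21.9 z9.3 mean [ 411.1 -364.2    4.5]
top Ho n1273 c(467.0,-222.0) wh(120.2,70.8) ang10.1 z4.4 |rim n346 c(466.9,-221.9) wh(120.0,70.5) ang10.7 z9.1 mean [ 466.9 -222.7    4.9]
top Hr n924 c(559.0,365.2) wh(90.0,87.9) ang43.5 z4.9 |rim n254 c(559.3,364.5) wh(88.2,88.7) ang80.8 z9.4 mean [559.3 366.3   5.3]
top rails n407 c(530.9,-13.6) wh(194.3,89.9) ang2.8 z23.4
top lane n2404 c(499.8,-17.6) wh(274.8,276.1) ang59.3 z4.6
scene Hs n625 c(410.0,-366.7) wh(95.2,91.2) ang22.2 z4.3 |rim n157 c(411.3,-365.5) wh(91.9,90.0) ang22.2 z9.6 mean [ 409.8 -366.2    5. ]
scene Ho n732 c(465.7,-224.4) wh(119.5,68.6) ang10.8 z5.3 |rim n232 c(465.7,-224.4) wh(119.5,68.6) ang10.8 z9.5 mean [ 463.9 -224.1    5.8]
scene Hr n893 c(557.6,363.4) wh(90.7,89.2) ang17.5 z5.2 |rim n285 c(557.9,363.1) wh(90.1,88.0) ang13.2 z9.3 mean [556.3 363.9   5.6]
scene rails n477 c(527.3,-17.8) wh(197.9,91.3) ang2.8 z22.8
scene lane n2180 c(499.9,-15.7) wh(270.4,278.5) ang74.8 z5.0
```

```bash
python3 - <<'E'
from h import *
a=np.radians(2.8);R=np.array([[np.cos(a),-np.sin(a)],[np.sin(a),np.cos(a)]])
for n in("top","scene"):
    W=cloud(n,np.load(n+"_d.npy"))
    m=(W[...,2]>.003)&(W[...,2]<.028)&(abs(W[...,0]-.53)<.15)&(abs(W[...,1]+.016)<.07)
    P=W[m]; L=(P[:,:2]-[.53,-.016])@R; 
    print(n,rect(P))
    hi=P[:,2]>.012
    Lh=L[hi]*1000
    for s in(-1,1):
        q=Lh[(Lh[:,1]*s>30)&(abs(Lh[:,0])<90)]; print("rail",s,len(q),np.percentile(q[:,1],[2,50,98]).round(1),"slope",np.degrees(np.polyfit(q[:,0],q[:,1],1)[0]).round(2), "x",q[:,0].min().round(1),Lh[Lh[:,1]*s>30][:,0].max().round(1))
    q=Lh[(abs(Lh[:,1])<30)&(Lh[:,0]<-40)];print("stop",np.percentile(q[:,0],[2,50,98]).round(1))
    l=L*1000; print("all x",np.percentile(l[:,0],[.5,99.5]).round(1),"y",np.percentile(l[:,1],[.5,99.5]).round(1))
    print("can in",(((np.array([580,-16]) if n=="top" else np.array([579,-19]))/1000-[.53,-.016])@R*1000).round(1))
E
```

```text
top n1769 c(530.0,-15.3) wh(298.7,139.8) ang0.5 z5.5
rail -1 137 [-42.5 -39.9 -37.6] slope -0.2 x -88.2 108.5
rail 1 138 [42.3 44.8 47.2] slope -0.1 x -87.7 108.4
stop [-96.  -93.4 -90.9]
all x [-143.3  145.5] y [-66.3  71.1]
can in [49.9 -2.4]
scene n1596 c(530.8,-15.6) wh(138.9,297.4) ang89.8 z6.0
rail -1 111 [-46.7 -43.1 -33.6] slope 0.47 x -89.0 107.6
rail 1 135 [38.5 41.7 43.9] slope -0.01 x -89.2 108.2
stop [-100.   -94.7  -90.5]
all x [-142.8  142.7] y [-70.7  70.7]
can in [48.8 -5.4]
```

```bash
cat > go.py <<'E'
import sys,numpy as np
from plant import r
# usage: go.py x y z phi  -> turn, then shift (cm) in tool axes after the turn
x,y,z,phi=map(float,sys.argv[1:5]); s=r.read_state(); T=np.array(s["tcp_pos"]);M=np.array(s["ee_rot"])
f0=np.degrees(np.arctan2(M[1,0],M[0,0])); t=-(phi-f0); t=(t+180)%360-180
f=np.radians(phi);A=np.array([[np.cos(f),np.sin(f),0],[0,0,-1],[-np.sin(f),np.cos(f),0]])
print("t",round(s["time_s"],2),"tcp",T.round(4),"phi",f0.round(2),"q",np.round(s["joint_pos"],2),"tilt",np.round(np.degrees(np.arccos(-M[2,1])),2))
print("turn",round(t,2),"then shift cm",(A@(np.array([x,y,z])-T)*100).round(2), "F",np.round(s["ft_force"],1),"w",round(s["gripper_width"],3))
E
python3 go.py .5795 -.0175 .2 92.8; python3 -m crank '0 0 0 -6.7;0 0 0 -6.7;0 0 0 -6.7;0 0 0 -6.7' 0 40; python3 go.py .5795 -.0175 .2 92.8
```

```text
t 1.0 tcp [0.2553 0.5705 0.2313] phi 65.89 q [-1.12  0.69 -0.19  1.57  0.16  0.9  -0.22] tilt 0.0
turn -26.91 then shift cm [-60.31   3.13 -29.51] F [ 0.9  0.8 -0.3] w 1.004
time_s: 1.4
tcp_pos: [0.2553, 0.5705, 0.2313]
ee_rot: [[-0.052, 0.0, -0.999], [0.999, 0.0, -0.052], [0.0, -1.0, -0.0]]
ft_force: [0.1, -0.6, -0.5]
gripper_width: 1.001
t 1.4 tcp [0.2553 0.5705 0.2313] phi 92.96 q [-1.04  0.7  -0.33  1.56  0.26  0.93  0.16] tilt 0.01
turn 0.16 then shift cm [-60.31   3.13 -29.5 ] F [ 0.1 -0.6 -0.5] w 1.001
```

```bash
python3 -m crank '-1.5 0 0 0;-3 0 0 0;-3 0 0 0;-3 0 0 0;-3 0 0 0;-3 0 -1.5 0;-3 0 -2 0;-3 0 -2 0;-3 0 -2 0;-3 0 -2 0;-3 0 -2 0;-3 0 -2 0;-3 0 -2 0;-3 0 -2 0;-3 0 -2 0;-3 0 -2 0;-3 0 -2 0;-3 0 -2 0;-3 0 -2 0;-2.8 0 -2 0'; python3 go.py .5795 -.0175 .15 92.8
```

```text
time_s: 3.4
tcp_pos: [0.5782, 0.0002, 0.2314]
ee_rot: [[-0.046, 0.0, -0.999], [0.999, -0.0, -0.046], [-0.0, -1.0, -0.0]]
ft_force: [-0.3, -0.2, 0.0]
gripper_width: 1.001
t 3.4 tcp [5.782e-01 2.000e-04 2.314e-01] phi 92.64 q [ 0.15  0.64 -0.4   1.7   0.31  0.86  1.24] tilt 0.02
turn -0.16 then shift cm [-1.78  8.14 -0.05] F [-0.3 -0.2  0. ] w 1.001
```

```bash
python3 -m crank '-1 1 0 0;-0.8 2 0 0;0 2 0 0;0 2 0 0;0 1 0 0;0 0 0 0;0 0 0 0'; python3 go.py .5795 -.0175 .05 92.8
```

```text
time_s: 4.1
tcp_pos: [0.5784, -0.0155, 0.1518]
ee_rot: [[-0.047, 0.001, -0.999], [0.999, 0.0, -0.047], [0.0, -1.0, -0.001]]
ft_force: [-0.7, 0.0, 1.2]
gripper_width: 1.003
t 4.1 tcp [ 0.5784 -0.0155  0.1518] phi 92.72 q [ 0.15  0.75 -0.35  1.78  0.38  0.68  1.21] tilt 0.04
turn -0.08 then shift cm [-0.2  10.18 -0.1 ] F [-0.7  0.   1.2] w 1.003
```

```bash
python3 - <<'E'
from h import *
p,d,W=grab("top"); cv2.imwrite("pics/a1.png",cv2.resize(p[120:360,200:440],(600,600))[:,:,::-1])
E
```

```text
(no output)
```

View pics/a1.png

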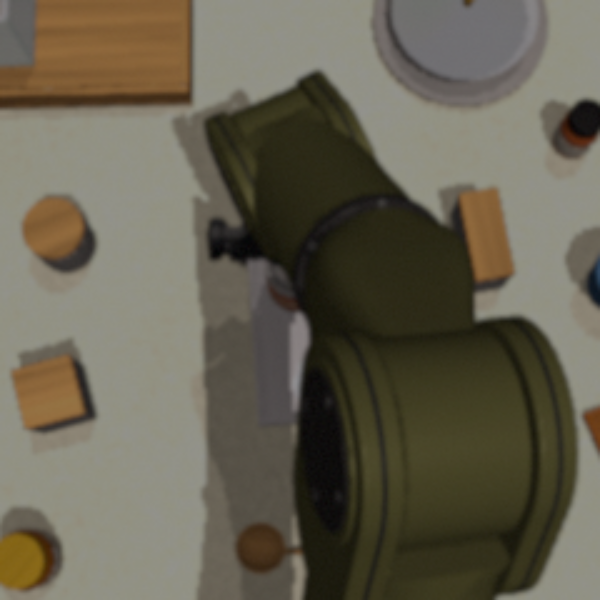

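The arm hides the can from above here, with only part of its rim showing near (285,292). The two earlier measurements agree within 3 mm, so I'll descend.

```bash
python3 -m crank '-0.2 1 -0.1 0;0 2 0 0;0 2 0 0;0 2 0 0;0 2 0 0;0 1.1 0 0;0 0 0 0;0 0 0 0'; python3 go.py .5795 -.0175 .05 92.8;  python3 -m crank '0 0 0 0;0 0 0 0;0 0 0 0;0 0 0 0;0 0 0 0;0 0 0 0;0 0 0 0;0 0 0 0' 255 40; python3 go.py .4716 -.0181 .053 92.8
```

```text
time_s: 4.95
tcp_pos: [0.5798, -0.0179, 0.0507]
ee_rot: [[-0.047, 0.001, -0.999], [0.999, 0.0, -0.047], [0.0, -1.0, -0.001]]
ft_force: [-0.2, 0.8, -0.1]
gripper_width: 1.004
t 4.95 tcp [ 0.5798 -0.0179  0.0507] phi 92.69 q [ 0.1   0.9  -0.26  1.83  0.46  0.47  1.14] tilt 0.05
turn -0.11 then shift cm [0.04 0.07 0.02] F [-0.2  0.8 -0.1] w 1.004
time_s: 5.75
tcp_pos: [0.5801, -0.0181, 0.0515]
ee_rot: [[-0.047, 0.002, -0.999], [0.999, -0.0, -0.047], [-0.0, -1.0, -0.002]]
ft_force: [-0.8, 0.3, 6.2]
gripper_width: 0.739
t 5.75 tcp [ 0.5801 -0.0181  0.0515] phi 92.67 q [ 0.1   0.9  -0.26  1.83  0.46  0.47  1.14] tilt 0.12
turn -0.13 then shift cm [ 0.53 -0.15 10.84] F [-0.8  0.3  6.2] w 0.739
```

```bash
python3 -m crank '0 -0.4 0 0;0 -0.6 0 0;0 0 1 0;0.1 0 1.5 0;0.1 0 1.5 0;0.1 0 1.5 0;0.1 0 1.5 0;0.1 0 1.5 0;0 0 1.5 0;0 0 0.8 0;0 0 0 0;0 0 0 0'; python3 go.py .4716 -.0181 .0515 92.8
```

```text
time_s: 6.95
tcp_pos: [0.4719, -0.0178, 0.0604]
ee_rot: [[-0.047, 0.001, -0.999], [0.999, 0.0, -0.047], [0.0, -1.0, -0.001]]
ft_force: [-0.1, 0.1, -5.0]
gripper_width: 0.739
t 6.95 tcp [ 0.4719 -0.0178  0.0604] phi 92.7 q [ 0.03  0.81 -0.14  2.15  0.52  0.21  1.04] tilt 0.05
turn -0.1 then shift cm [-0.02  0.89  0.03] F [-0.1  0.1 -5. ] w 0.739
```

```bash
python3 - <<'E'
from h import *
p,d,W=grab("scene"); cv2.imwrite("pics/a2.png",cv2.resize(p[150:330,230:470],(800,600))[:,:,::-1])
E
```

```text
(no output)
```

View pics/a2.png

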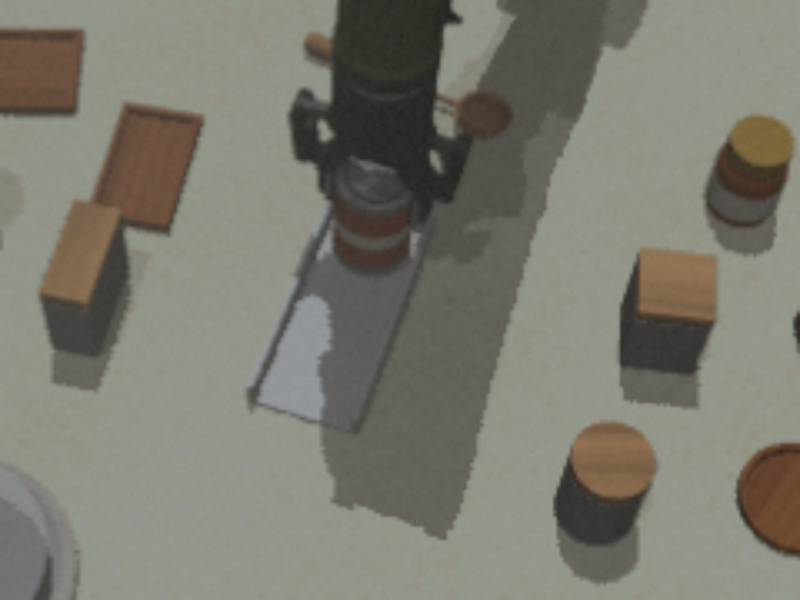

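The scene camera shows the can held upright between the rails at the front of the lane. I'll lower it.

```bash
python3 -m crank '0 0.4 0 0;0 0.4 0 0;0 0.1 0 0;0 0 0 0;0 0 0 0'; python3 go.py .4716 -.0181 .0515 92.8
```

```text
time_s: 7.5
tcp_pos: [0.4715, -0.018, 0.0515]
ee_rot: [[-0.047, 0.001, -0.999], [0.999, 0.0, -0.047], [-0.0, -1.0, -0.001]]
ft_force: [-0.1, 0.2, 2.6]
gripper_width: 0.739
t 7.5 tcp [ 0.4715 -0.018   0.0515] phi 92.69 q [ 0.02  0.83 -0.12  2.15  0.52  0.19  1.03] tilt 0.04
turn -0.11 then shift cm [-0.01 -0.   -0.01] F [-0.1  0.2  2.6] w 0.739
```

```bash
python3 -m crank '0 0 0 0;0 0 0 0;0 0 0 0;0 0 0 0;0 0 0 0;0 -1 0 0;0 -2 0 0;0 -3 0 0;0 -3 0 0;0 -3 0 0;0 -2 0 0;0 -1 0 0;0 0 0 0' 0; python3 go.py .398 .357 .2 92.8
```

```text
time_s: 8.8
tcp_pos: [0.4718, -0.0181, 0.2026]
ee_rot: [[-0.047, 0.003, -0.999], [0.999, -0.0, -0.047], [-0.0, -1.0, -0.003]]
ft_force: [-0.5, 0.4, -0.6]
gripper_width: 1.001
t 8.8 tcp [ 0.4718 -0.0181  0.2026] phi 92.67 q [ 0.19  0.56 -0.39  2.04  0.36  0.6   1.18] tilt 0.16
turn -0.13 then shift cm [37.83  0.26  5.54] F [-0.5  0.4 -0.6] w 1.001
```

```bash
python3 -m crank '1 0 0 0;2 0 0.3 0;3 0 0.5 0;3 0 0.5 0;3 0 0.5 0;3 0 0.5 0;3 0 0.5 0;3 0 0.5 0;3 0 0.5 0;3 0 0.5 0;3 0 0.5 0;2 0 0.5 0;1 0 0 0;0 0 0 0' 0; python3 - <<'E'
from h import *
p,d,W=grab("top"); cv2.imwrite("pics/a3.png",p[:,:,::-1])
a=np.radians(2.8);R=np.array([[np.cos(a),-np.sin(a)],[np.sin(a),np.cos(a)]])
for n in("top","scene"):
    W=cloud(n,np.load(n+"_d.npy")); 
    P=W[(W[...,2]>.12)&(W[...,1]>.42)&(W[...,0]<.62)&(W[...,0]>.3)]
    print("box y min",np.nanpercentile(P[:,1],1).round(3),"x",np.nanpercentile(P[:,0],[1,99]).round(3),"z",np.nanpercentile(P[:,2],95).round(3))
    p,d,W=grab(n)
    P,_=blob(W,(.472,-.018),.08,.105); print(n,rect(P)); c=P[:,:2]; 
    (cx,cy),_,_=cv2.minAreaRect((c*1000).astype(np.float32)); print("lane frame",(np.array([cx/1000-.5355,cy/1000+.015])@R*1000).round(1))
    P,_=blob(W,(.398,.357),.08,.105); print(n,rect(P) if len(P)>5 else 0)
E
```

```text
time_s: 10.2
tcp_pos: [0.4017, 0.3105, 0.2004]
ee_rot: [[-0.05, -0.001, -0.999], [0.999, -0.0, -0.05], [-0.0, -1.0, 0.001]]
ft_force: [0.1, -0.6, 0.5]
gripper_width: 1.002
box y min 0.541 x [0.302 0.548] z 0.176
top n567 c(471.7,-15.7) wh(62.5,62.6) ang57.9 z94.2
lane frame [-63.8   2.4]
top n124 c(385.1,345.4) wh(23.4,37.1) ang48.9 z90.1
box y min 0.539 x [0.304 0.549] z 0.176
scene n461 c(469.7,-19.5) wh(66.9,63.6) ang11.8 z94.4
lane frame [-65.9  -1.3]
scene n474 c(397.4,356.6) wh(63.3,64.4) ang26.8 z91.3
```

View pics/a3.png

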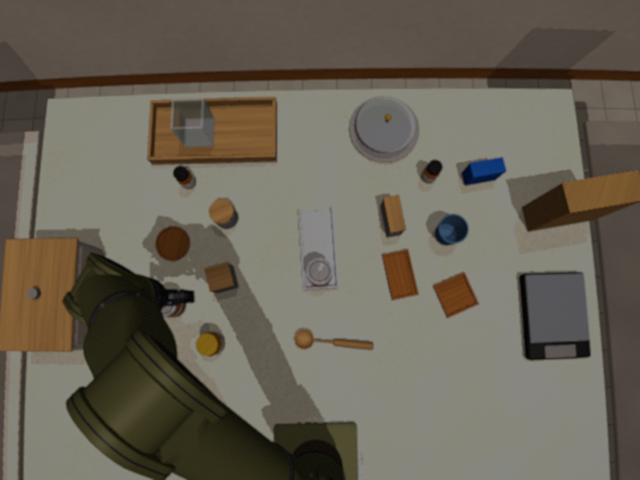

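The old can now measures about (-65, 0.5) mm in the lane frame, which is good. Before going down I'll check the arm's clearance to the wooden box at (40,290).

```bash
python3 go.py .398 .357 .05 92.8; python3 - <<'E'
from h import *
D={}
for n in("top","scene"):
    p,d,W=grab(n); W0=cloud(n,np.load(n+"_d.npy")); g=(W[...,2]>W0[...,2]+.03)|(np.linalg.norm(W-W0,axis=-1)>.05)
    for y in(.36,.4,.44,.48,.52):
        P=W[g&(W[...,1]>y)&(W[...,1]<y+.04)&(W[...,0]>.3)&(W[...,2]>.13)]
        if len(P)>5: print(n,y,len(P),"zmin",np.nanpercentile(P[:,2],1).round(3),"x",np.nanpercentile(P[:,0],[1,99]).round(2))
    cv2.imwrite(f"pics/a4{n}.png",p[:,:,::-1])
E
```

```text
t 10.35 tcp [0.4029 0.3074 0.2007] phi 92.59 q [-0.54  0.59 -0.32  1.95  0.3   0.65  0.56] tilt 0.13
turn -0.21 then shift cm [ 4.98 15.07  0.25] F [ 0.2 -0.2  0.5] w 0.998
scene 0.36 256 zmin 0.229 x [0.39 0.41]
```

View pics/a4scene.png

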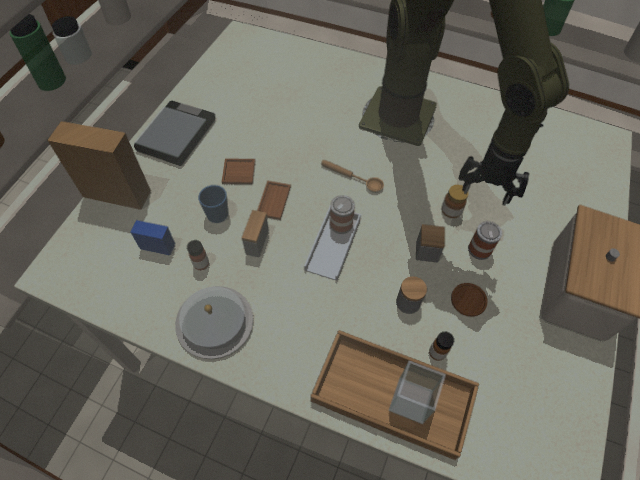

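The gripper stays well clear of the box. I'll go over the new can and descend.

```bash
python3 -m crank '1 0 0.1 0;2 0 0.1 0;1.5 1 0 0;0.5 2 0 0;0 3 0 0;0 3 0 0;0 2 0 0;0 2 0 0;0 1 0 0;0 0 0 0;0 0 0 0;0 0 0 0'; python3 go.py .398 .357 .048 92.8
```

```text
time_s: 11.65
tcp_pos: [0.3988, 0.3596, 0.0621]
ee_rot: [[-0.047, 0.001, -0.999], [0.999, 0.001, -0.047], [0.001, -1.0, -0.001]]
ft_force: [-1.6, -0.6, -0.2]
gripper_width: 1.002
t 11.65 tcp [0.3988 0.3596 0.0621] phi 92.69 q [-0.7   0.85 -0.19  1.96  0.4   0.37  0.41] tilt 0.1
turn -0.11 then shift cm [-0.26  1.41  0.1 ] F [-1.6 -0.6 -0.2] w 1.002
```

```bash
python3 -m crank '-0.2 0.8 0.1 0;0 0.6 0 0;0 0 0 0;0 0 0 0'; python3 -m crank '0 0 0 0;0 0 0 0;0 0 0 0;0 0 0 0;0 0 0 0;0 0 0 0;0 0 0 0;0 0 0 0' 255 40; python3 go.py .5405 -.0148 .15 92.8
```

```text
time_s: 12.05
tcp_pos: [0.3974, 0.3569, 0.0471]
ee_rot: [[-0.047, -0.0, -0.999], [0.999, -0.0, -0.047], [-0.0, -1.0, 0.0]]
ft_force: [-0.5, -0.8, 0.7]
gripper_width: 0.999
time_s: 12.85
tcp_pos: [0.3976, 0.3568, 0.0476]
ee_rot: [[-0.047, 0.0, -0.999], [0.999, -0.0, -0.047], [-0.0, -1.0, -0.0]]
ft_force: [-0.9, -1.9, 5.8]
gripper_width: 0.745
t 12.85 tcp [0.3976 0.3568 0.0476] phi 92.68 q [-0.71  0.87 -0.17  1.97  0.41  0.34  0.4 ] tilt 0.02
turn -0.12 then shift cm [-37.82 -10.24 -12.46] F [-0.9 -1.9  5.8] w 0.745
```

```bash
python3 -m crank '0 -0.5 0 0;0 -1 0 0;0 -2 0 0;0 -3 0 0;0 -3 0 0;0 -2.5 0 0;-1 -1 -0.3 0;-2 -0.5 -0.7 0;-3 0 -1 0;-3 0 -1 0;-3 0 -1 0;-3 0 -1 0;-3 0 -1 0;-3 0 -1 0;-3 0 -1 0;-3 0 -1 0;-3 0 -1 0;-3 0 -1 0'; python3 go.py .5405 -.0148 .15 92.8
```

```text
time_s: 14.65
tcp_pos: [0.522, 0.0299, 0.1815]
ee_rot: [[-0.046, -0.002, -0.999], [0.999, -0.001, -0.046], [-0.001, -1.0, 0.002]]
ft_force: [0.2, 0.6, -4.4]
gripper_width: 0.74
t 14.65 tcp [0.522  0.0299 0.1815] phi 92.65 q [ 0.09  0.65 -0.38  1.92  0.38  0.65  1.09] tilt 0.14
turn -0.15 then shift cm [-4.55  3.15 -1.62] F [ 0.2  0.6 -4.4] w 0.74
```

```bash
python3 -m crank '-2 0 -0.8 0;-2 0.5 -0.8 0;-0.6 2 0 0;0 2 0 0;0 2 0 0;0 2 0 0;0 1 0 0;0 0 0 0;0 0 0 0;0 0 0 0'; python3 go.py .5405 -.0148 .0515 92.8
```

```text
time_s: 15.65
tcp_pos: [0.5416, -0.0128, 0.0882]
ee_rot: [[-0.047, 0.002, -0.999], [0.999, 0.0, -0.047], [0.0, -1.0, -0.002]]
ft_force: [0.3, -0.2, -3.1]
gripper_width: 0.741
t 15.65 tcp [ 0.5416 -0.0128  0.0882] phi 92.68 q [ 0.11  0.81 -0.29  1.93  0.48  0.47  1.09] tilt 0.1
turn -0.12 then shift cm [-0.2   3.67  0.12] F [ 0.3 -0.2 -3.1] w 0.741
```

```bash
python3 -m crank '-0.2 0.8 0.1 0;0 1 0 0;0 0.8 0 0;0 0.5 0 0;0 0 0 0;0 0 0 0'; python3 go.py .5405 -.0148 .0515 92.8;python3 - <<'E'
from h import *
p,d,W=grab("scene"); cv2.imwrite("pics/a5.png",cv2.resize(p[150:330,230:470],(800,600))[:,:,::-1])
E
```

```text
time_s: 16.25
tcp_pos: [0.5401, -0.0146, 0.0561]
ee_rot: [[-0.047, -0.0, -0.999], [0.999, 0.0, -0.047], [0.0, -1.0, 0.0]]
ft_force: [0.7, 0.5, -3.1]
gripper_width: 0.742
t 16.25 tcp [ 0.5401 -0.0146  0.0561] phi 92.7 q [ 0.09  0.86 -0.25  1.94  0.51  0.4   1.07] tilt 0.02
turn -0.1 then shift cm [-0.02  0.46 -0.04] F [ 0.7  0.5 -3.1] w 0.742
```

View pics/a5.png

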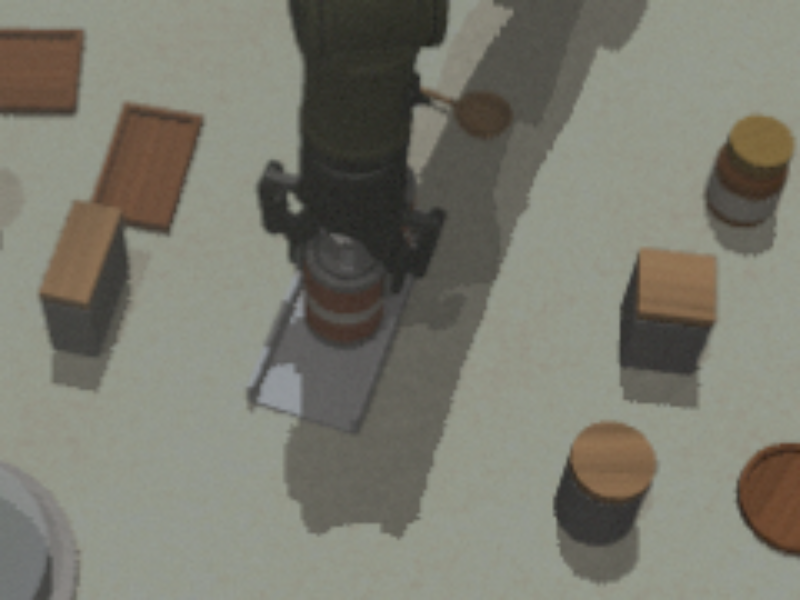

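The can is upright and inside both rails, so I'll set it down and let go.

```bash
python3 -m crank '0 0.3 0 0;0 0.2 0 0;0 0 0 0;0 0 0 0'; python3 -m crank '0 0 0 0;0 0 0 0;0 0 0 0;0 0 0 0;0 0 0 0;0 -1 0 0;0 -2 0 0;0 -3 0 0;0 -3 0 0;0 -3 0 0;0 -2 0 0;0 -1 0 0;0 0 0 0' 0; python3 go.py .462 .2255 .2 15
```

```text
time_s: 16.7
tcp_pos: [0.5404, -0.0148, 0.0516]
ee_rot: [[-0.047, 0.001, -0.999], [0.999, 0.0, -0.047], [0.0, -1.0, -0.001]]
ft_force: [-0.5, -0.0, -0.0]
gripper_width: 0.741
time_s: 18.0
tcp_pos: [0.5408, -0.0148, 0.2027]
ee_rot: [[-0.047, 0.003, -0.999], [0.999, 0.0, -0.047], [-0.0, -1.0, -0.003]]
ft_force: [0.4, 0.3, -1.1]
gripper_width: 1.002
t 18.0 tcp [ 0.5408 -0.0148  0.2027] phi 92.68 q [ 0.2   0.64 -0.42  1.85  0.37  0.73  1.19] tilt 0.16
turn 77.68 then shift cm [-1.39  0.27 25.25] F [ 0.4  0.3 -1.1] w 1.002
```

```bash
python3 -m crank '0 0 0 4;0 0 0 8;0 0 0 8;0 0 0 8;0 0 0 8;0 0 0 8;0 0 0 8;0 0 0 8;0 0 0 8;0 0 0 8;0 0 0 1.7;0 0 1.5 0;0 0 3 0;0 0 3 0;0 0 3 0;0 0 3 0;-0.7 0 3 0;-0.7 0 3 0;0 0 3 0;0 0 1 0';  python3 go.py .462 .2255 .15 15;python3 - <<'E'
from h import *
a=np.radians(2.8);R=np.array([[np.cos(a),-np.sin(a)],[np.sin(a),np.cos(a)]])
for n in("scene","top"):
    p,d,W=grab(n)
    for xy in[(.4705,-.018),(.5405,-.0148)]:
        P,_=blob(W,xy,.08,.105,.033)
        (cx,cy),_,_=cv2.minAreaRect((P[:,:2]*1000).astype(np.float32)); print(n,len(P),"lane",(np.array([cx/1000-.5355,cy/1000+.015])@R*1000).round(1),"z",np.median(P[:,2]).round(4))
    for t,xy,z in [("sq",(.462,.225),.085)]: 
        P,_=blob(W,xy,.078,.092); print(rect(P) if len(P)>5 else 0)
cv2.imwrite("pics/a6.png",p[:,:,::-1])
E
```

```text
time_s: 20.0
tcp_pos: [0.4634, 0.2133, 0.201]
ee_rot: [[0.964, -0.002, -0.267], [0.267, 0.002, 0.964], [-0.001, -1.0, 0.003]]
ft_force: [0.0, 0.2, -0.2]
gripper_width: 1.003
t 20.0 tcp [0.4634 0.2133 0.201 ] phi 15.49 q [-0.54  0.58  0.03  1.95 -0.03  0.61 -0.22] tilt 0.16
turn 0.49 then shift cm [0.18 5.1  1.22] F [ 0.   0.2 -0.2] w 1.003
scene 450 lane [-64.5  -0.4] z 0.0946
scene 482 lane [ 5.6 -1.1] z 0.0948
n502 c(461.5,224.4) wh(65.3,59.3) ang14.9 z85.4
top 551 lane [-64.6   1.6] z 0.0942
top 532 lane [6.4 1. ] z 0.0942
n368 c(464.2,224.3) wh(60.1,57.5) ang14.1 z84.7
```

View pics/a6.png

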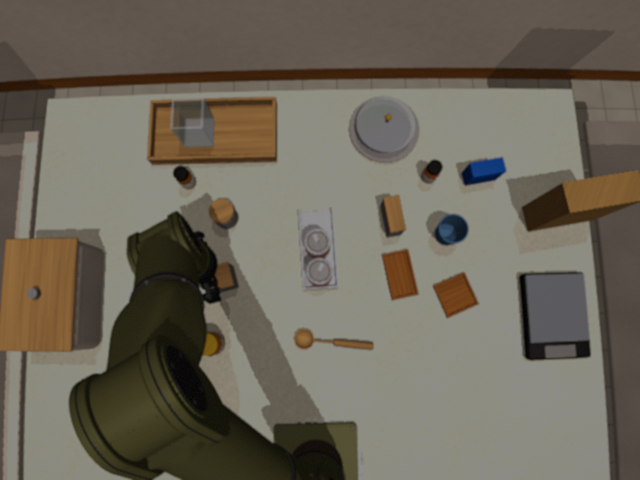

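Both cans are in the lane at (318,241) and (319,270) px. Their lane x values are about -64.5 and +6 mm, a gap of about 6 mm. Next is the square canister.

```bash
python3 -m crank '0.2 1 0.6 0.4;0 2 0.6 0;0 3 0 0;0 3 0 0;0 3 0 0;0 2 0 0;0 1 0 0;0 0.5 0 0;0 0 0 0;0 0 0 0'; python3 go.py .462 .2255 .046 15
```

```text
time_s: 21.1
tcp_pos: [0.4653, 0.2207, 0.047]
ee_rot: [[0.968, 0.001, -0.251], [0.251, 0.001, 0.968], [0.001, -1.0, 0.0]]
ft_force: [-0.1, -0.2, -0.3]
gripper_width: 0.999
t 21.1 tcp [0.4653 0.2207 0.047 ] phi 14.56 q [-0.54  0.86  0.01  2.03 -0.04  0.25 -0.24] tilt 0.09
turn -0.44 then shift cm [-0.2   0.1   0.55] F [-0.1 -0.2 -0.3] w 0.999
```

```bash
python3 -m crank '-0.2 0 0.5 -0.4;0 0 0 0;0 0 0 0'; python3 -m crank '0 0 0 0;0 0 0 0;0 0 0 0;0 0 0 0;0 0 0 0;0 0 0 0;0 0 0 0;0 0 0 0' 255 40; python3 go.py .4105 -.365 .2 22
```

```text
time_s: 21.4
tcp_pos: [0.4615, 0.2256, 0.0468]
ee_rot: [[0.966, 0.001, -0.259], [0.259, 0.001, 0.966], [0.001, -1.0, 0.0]]
ft_force: [0.9, 0.1, 0.3]
gripper_width: 0.997
time_s: 22.2
tcp_pos: [0.462, 0.2252, 0.0466]
ee_rot: [[0.966, 0.001, -0.259], [0.259, 0.001, 0.966], [0.001, -1.0, 0.0]]
ft_force: [1.8, 0.9, 5.7]
gripper_width: 0.697
t 22.2 tcp [0.462  0.2252 0.0466] phi 14.99 q [-0.55  0.86  0.01  2.03 -0.04  0.25 -0.24] tilt 0.07
turn -7.01 then shift cm [-26.88 -15.34 -52.8 ] F [1.8 0.9 5.7] w 0.697
```

```bash
python3 -m crank '0 -0.5 0 0;0 -1 0 0;0 -2 0 0;0 -3 0 0;0 -3 0 0;0 -3 0 0;0 -2 0 -3.5;0 -0.8 0 -3.5;0 0 0 0'; python3 -m crank '-0.7 0 -1.5 0;-1.5 0 -3 0;-1.5 0 -3 0;-1.5 0 -3 0;-1.5 0 -3 0;-1.5 0 -3 0;-1.5 0 -3 0;-1.5 0 -3 0;-1.5 0 -3 0;-1.5 0 -3 0;-1.5 0 -3 0;-1.5 0 -3 0;-1.5 0 -3 0;-1.5 0 -3 0;-1.5 0 -3 0;-1.5 0 -3 0;-1.5 0 -3 0;-1.5 0 -3 0;0 0 0 0;0 0 0 0';  python3 go.py .4105 -.365 .1 22
```

```text
time_s: 23.1
tcp_pos: [0.4616, 0.2251, 0.2008]
ee_rot: [[0.927, 0.002, -0.375], [0.375, 0.001, 0.927], [0.002, -1.0, 0.0]]
ft_force: [-0.9, -0.2, -4.0]
gripper_width: 0.697
time_s: 25.1
tcp_pos: [0.4127, -0.3605, 0.198]
ee_rot: [[0.929, -0.003, -0.371], [0.371, 0.002, 0.929], [-0.002, -1.0, 0.003]]
ft_force: [-0.5, -0.4, -4.0]
gripper_width: 0.698
t 25.1 tcp [ 0.4127 -0.3605  0.198 ] phi 21.76 q [ 0.72  0.63 -0.14  1.83  0.13  0.69  0.89] tilt 0.21
turn -0.24 then shift cm [-0.37  9.8  -0.34] F [-0.5 -0.4 -4. ] w 0.698
```

```bash
python3 -m crank '-0.3 1 -0.3 0;0 2 0 0;0 2.5 0 0;0 2.5 0 0;0 2.5 0 0;0 1.8 0 0;0 0.8 0 0;0 0 0 0;0 0 0 0;0 0 0 0';  python3 go.py .4105 -.365 .0506 22; python3 - <<'E'
from h import *
for n in("scene","top"):
    p,d,W=grab(n)
    cv2.imwrite(f"pics/a7{n}.png",cv2.resize(p[130:310,150:330] if n=="scene" else p[200:380,370:550],(500,500))[:,:,::-1])
E
```

```text
time_s: 26.1
tcp_pos: [0.4141, -0.3641, 0.0692]
ee_rot: [[0.927, 0.002, -0.375], [0.375, -0.001, 0.927], [0.001, -1.0, -0.002]]
ft_force: [0.1, 0.2, -4.0]
gripper_width: 0.7
t 26.1 tcp [ 0.4141 -0.3641  0.0692] phi 22.0 q [ 0.69  0.84 -0.09  1.91  0.18  0.39  0.85] tilt 0.11
turn -0.0 then shift cm [-0.37  1.86  0.05] F [ 0.1  0.2 -4. ] w 0.7
```

View pics/a7scene.png

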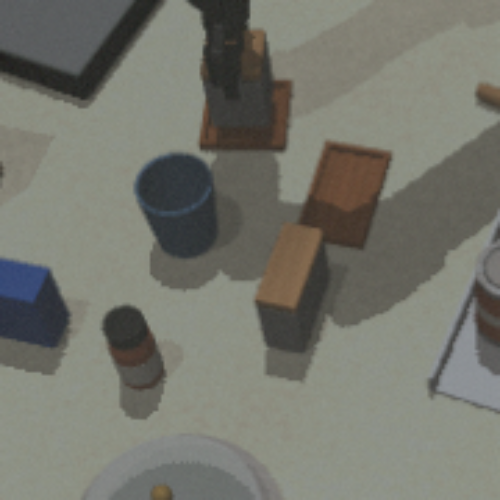

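The canister hangs over the square holder at (245,115) px in the crop. I'll trim by -4 mm in tool x and set it down.

```bash
python3 -m crank '-0.4 0.2 0.1 0;0 0.5 0 0;0 0.6 0 0;0 0.3 0 0;0 0.2 0 0;0 0 0 0;0 0 0 0';  python3 go.py .4105 -.365 .0506 22
```

```text
time_s: 26.9
tcp_pos: [0.4091, -0.364, 0.0507]
ee_rot: [[0.927, -0.001, -0.375], [0.375, 0.0, 0.927], [-0.0, -1.0, 0.001]]
ft_force: [-1.7, 2.3, 5.0]
gripper_width: 0.698
t 26.9 tcp [ 0.4091 -0.364   0.0507] phi 22.0 q [ 0.69  0.87 -0.08  1.93  0.18  0.35  0.85] tilt 0.04
turn 0.0 then shift cm [ 0.09  0.01 -0.15] F [-1.7  2.3  5. ] w 0.698
```

```bash
python3 -m crank '0 0 0 0;0 0 0 0;0 0 0 0;0 0 0 0;0 0 0 0;0 -1 0 0;0 -2 0 0;0 -3 0 0;0 -3 0 0;0 -3 0 0;0 -2 0 0;0 -1 0 0;0 0 0 0' 0; python3 go.py .6105 -.2045 .2 99.5
```

```text
time_s: 28.2
tcp_pos: [0.41, -0.3648, 0.2018]
ee_rot: [[0.927, 0.002, -0.374], [0.374, -0.002, 0.927], [0.002, -1.0, -0.003]]
ft_force: [-0.1, 0.5, -0.5]
gripper_width: 1.001
t 28.2 tcp [ 0.41   -0.3648  0.2018] phi 21.98 q [ 0.73  0.63 -0.14  1.83  0.13  0.69  0.9 ] tilt 0.17
turn -77.52 then shift cm [ 12.5    0.18 -22.43] F [-0.1  0.5 -0.5] w 1.001
```

```bash
python3 -m crank '0 0 0 -4;0 0 0 -8;0 0 0 -8;0 0 0 -8;0 0 0 -8;0 0 0 -8;0 0 0 -8;0 0 0 -8;0 0 0 -8;0 0 0 -8;0 0 0 -1.5;0.8 0 -1.5 0;1.6 0 -3 0;1.6 0 -3 0;1.6 0 -3 0;1.6 0 -3 0;1.6 0 -3 0;1.6 0 -3 0;1.2 0 -2 0;0 0 0 0'; python3 go.py .6105 -.2045 .2 99.5
python3 - <<'E'
from h import *
for n in("scene","top"):
    p,d,W=grab(n)
    for t,xy,z in[("sq",(.4105,-.365),.089),("ob",(.61,-.2045),.085),("cup",(.569,-.349),.085)]:
        P,_=blob(W,xy,z-.012,z+.01); print(n,t,rect(P) if len(P)>5 else len(P))
    cv2.imwrite(f"pics/a8{n}.png",p[:,:,::-1])
E
```

```text
time_s: 30.2
tcp_pos: [0.6049, -0.2094, 0.1995]
ee_rot: [[-0.169, 0.002, -0.986], [0.986, 0.004, -0.169], [0.004, -1.0, -0.002]]
ft_force: [0.1, 1.1, 0.5]
gripper_width: 1.001
t 30.2 tcp [ 0.6049 -0.2094  0.1995] phi 99.71 q [ 0.53  0.78 -0.51  1.54  0.44  0.93  1.63] tilt 0.25
turn 0.21 then shift cm [ 0.39 -0.05 -0.63] F [0.1 1.1 0.5] w 1.001
scene sq 0
scene ob n493 c(609.6,-206.4) wh(91.9,40.3) ang9.3 z85.0
scene cup n234 c(568.9,-349.2) wh(76.1,74.9) ang46.1 z82.2
top sq n14 c(411.0,-328.4) wh(31.1,3.4) ang18.2 z81.7
top ob n400 c(605.0,-204.6) wh(77.7,41.0) ang8.0 z84.2
top cup n24 c(559.6,-315.0) wh(30.6,4.0) ang18.4 z82.1
```

View pics/a8scene.png

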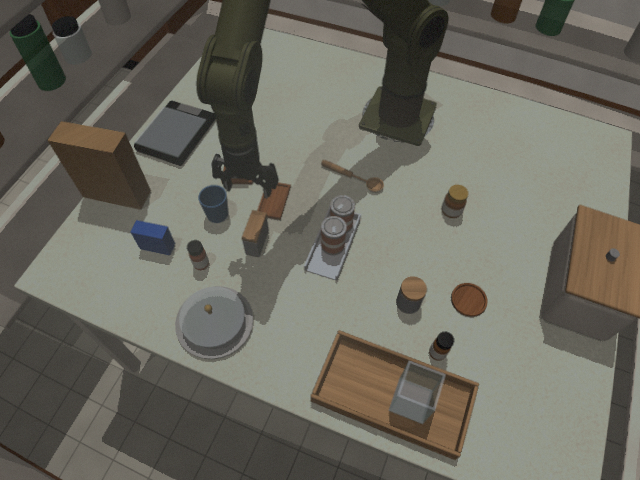

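The gripper is near the oblong canister at (256,233) px, the cup at (214,203) hasn't moved, and the arm hides the square holder. I'll go down on the oblong canister.

```bash
python3 -m crank '0.4 1 -0.6 0;0 2 0 0;0 2.5 0 0;0 2.5 0 0;0 2.5 0 0;0 1.5 0 0;0 0.5 0 0;0 0 0 0;0 0 0 0'; python3 go.py .6105 -.2047 .046 99.5
```

```text
time_s: 31.2
tcp_pos: [0.6083, -0.2097, 0.0762]
ee_rot: [[-0.164, 0.002, -0.986], [0.986, -0.0, -0.164], [-0.001, -1.0, -0.002]]
ft_force: [1.0, -0.0, -0.2]
gripper_width: 0.999
t 31.2 tcp [ 0.6083 -0.2097  0.0762] phi 99.46 q [ 0.49  0.94 -0.43  1.61  0.54  0.71  1.54] tilt 0.1
turn -0.04 then shift cm [ 0.46  3.02 -0.3 ] F [ 1.  -0.  -0.2] w 0.999
```

```bash
python3 -m crank '0.4 0.7 -0.3 0;0 1 0 0;0 1 0 0;0 0.4 0 0;0 0 0 0;0 0 0 0'; python3 go.py .6105 -.2047 .046 99.5; python3 -m crank '0 0 0 0;0 0 0 0;0 0 0 0;0 0 0 0;0 0 0 0;0 0 0 0;0 0 0 0;0 0 0 0;0 0 0 0;0 0 0 0' 255 40; python3 go.py .4665 -.2232 .15 100.5
```

```text
time_s: 31.8
tcp_pos: [0.6099, -0.2051, 0.0441]
ee_rot: [[-0.165, -0.0, -0.986], [0.986, 0.0, -0.165], [0.0, -1.0, 0.0]]
ft_force: [-0.3, 0.1, 0.6]
gripper_width: 1.0
t 31.8 tcp [ 0.6099 -0.2051  0.0441] phi 99.48 q [ 0.47  0.98 -0.4   1.62  0.56  0.66  1.51] tilt 0.01
turn -0.02 then shift cm [ 0.03 -0.19 -0.07] F [-0.3  0.1  0.6] w 1.0
time_s: 32.8
tcp_pos: [0.6101, -0.2053, 0.0446]
ee_rot: [[-0.165, 0.001, -0.986], [0.986, -0.0, -0.165], [-0.0, -1.0, -0.001]]
ft_force: [-0.6, -1.1, 5.5]
gripper_width: 0.463
t 32.8 tcp [ 0.6101 -0.2053  0.0446] phi 99.49 q [ 0.47  0.98 -0.4   1.62  0.56  0.66  1.51] tilt 0.04
turn -1.01 then shift cm [  0.86 -10.54  14.44] F [-0.6 -1.1  5.5] w 0.463
```

```bash
python3 -m crank '0 -0.5 0 0;0 -1 0 0;0 -2 0 0;0 -2 0 -0.5;0 -1 0 -0.5;0.1 0 1 0;0.1 0 2 0;0.1 0 2.5 0;0.1 0 2.5 0;0.1 0 2.5 0;0.1 0 2 0;0.1 0 1.3 0;0 0 0.6 0;0 0 0 0;0 0 0 0'; python3 go.py .4665 -.2232 .0486 100.5;
```

```text
time_s: 34.3
tcp_pos: [0.4682, -0.2242, 0.1094]
ee_rot: [[-0.182, 0.002, -0.983], [0.983, 0.0, -0.182], [-0.0, -1.0, -0.002]]
ft_force: [1.2, 0.2, -3.7]
gripper_width: 0.464
t 34.3 tcp [ 0.4682 -0.2242  0.1094] phi 100.51 q [ 0.6   0.77 -0.41  1.98  0.6   0.51  1.52] tilt 0.1
turn 0.01 then shift cm [0.13 6.08 0.15] F [ 1.2  0.2 -3.7] w 0.464
```

```bash
python3 -m crank '0.1 1 0.1 0;0 1.5 0 0;0 1.5 0 0;0 0.7 0 0;0 0 0 0;0 0 0 0;0 0 0 0'; python3 go.py .4665 -.2232 .0486 100.5; python3 - <<'E'
from h import *
for n in("scene","top"):
    p,d,W=grab(n)
    cv2.imwrite(f"pics/a9{n}.png",cv2.resize(p[110:290,180:360] if n=="scene" else p[180:360,350:530],(500,500))[:,:,::-1])
E
```

```text
time_s: 35.0
tcp_pos: [0.4664, -0.2236, 0.0627]
ee_rot: [[-0.182, 0.001, -0.983], [0.983, -0.0, -0.182], [-0.0, -1.0, -0.001]]
ft_force: [-0.5, 0.3, -3.5]
gripper_width: 0.464
t 35.0 tcp [ 0.4664 -0.2236  0.0627] phi 100.49 q [ 0.55  0.84 -0.32  2.01  0.67  0.39  1.46] tilt 0.07
turn -0.01 then shift cm [ 0.04  1.41 -0.02] F [-0.5  0.3 -3.5] w 0.464
```

View pics/a9scene.png

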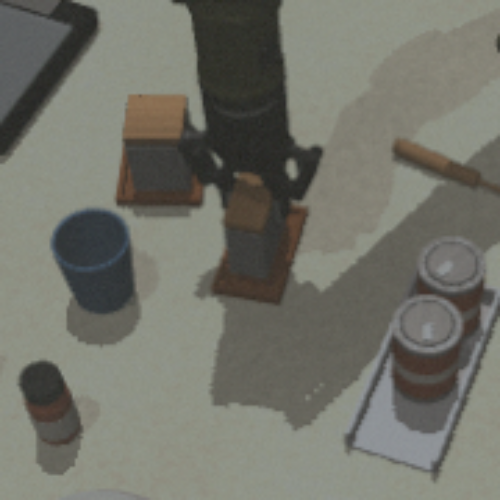

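The oblong canister is centred over its holder. The square canister stands in its own at (158,150) px, with about 4 cm of room for the opening finger.

```bash
python3 -m crank '0 0.5 0 0;0 0.5 0 0;0 0.3 0 0;0 0.1 0 0;0 0 0 0;0 0 0 0';  python3 go.py .4665 -.2232 .0486 100.5; python3 -m crank '0 0 0 0;0 0 0 0;0 0 0 0;0 0 0 0;0 0 0 0;0 0 0 0;0 -1 0 0;0 -2 0 0;0 -3 0 0;0 -3 0 0;0 -3 0 0;0 -2 0 0;0 -1 0 0;0 0 0 0' 0; python3 go.py .6245 .2224 .2 100
```

```text
time_s: 35.7
tcp_pos: [0.4657, -0.2237, 0.0485]
ee_rot: [[-0.182, -0.0, -0.983], [0.983, -0.0, -0.182], [-0.0, -1.0, 0.0]]
ft_force: [-1.5, -0.8, 3.4]
gripper_width: 0.464
t 35.7 tcp [ 0.4657 -0.2237  0.0485] phi 100.49 q [ 0.54  0.87 -0.29  2.02  0.69  0.36  1.44] tilt 0.02
turn -0.01 then shift cm [ 0.03 -0.01 -0.09] F [-1.5 -0.8  3.4] w 0.464
time_s: 37.1
tcp_pos: [0.4664, -0.2239, 0.1996]
ee_rot: [[-0.182, 0.003, -0.983], [0.983, -0.001, -0.182], [-0.001, -1.0, -0.002]]
ft_force: [-0.7, -0.3, -0.8]
gripper_width: 1.001
t 37.1 tcp [ 0.4664 -0.2239  0.1996] phi 100.47 q [ 0.69  0.63 -0.53  1.91  0.48  0.72  1.63] tilt 0.16
turn 0.47 then shift cm [ 4.121e+01 -4.000e-02 -2.332e+01] F [-0.7 -0.3 -0.8] w 1.001
```

```bash
python3 -m crank '1.4 0 -0.8 0;2.8 0 -1.6 0;2.8 0 -1.6 0;2.8 0 -1.6 0;2.8 0 -1.6 0;2.8 0 -1.6 0;2.8 0 -1.6 0;2.8 0 -1.6 0;2.8 0 -1.6 0;2.8 0 -1.6 0;2.8 0 -1.6 0;2.8 0 -1.6 0;2.8 0 -1.6 0;2.8 0 -1.6 0;2.8 0 -1.6 0;0.5 0 -0.2 0;0 0 0 0;0 0 0 0'; python3 go.py .6245 .2224 .2 100.5
python3 - <<'E'
from h import *
for n in("scene","top"):
    p,d,W=grab(n)
    for t,xy,z in[("sq",(.4105,-.365),.089),("ob",(.4665,-.2232),.089),("rd",(.6245,.2224),.085),("cup",(.569,-.349),.085)]:
        P,_=blob(W,xy,z-.008,z+.008,.065); print(n,t,rect(P) if len(P)>5 else len(P))
    cv2.imwrite(f"pics/b1{n}.png",p[:,:,::-1])
E
```

```text
time_s: 38.9
tcp_pos: [0.6205, 0.2212, 0.1971]
ee_rot: [[-0.181, -0.002, -0.983], [0.983, -0.003, -0.181], [-0.002, -1.0, 0.002]]
ft_force: [-0.2, -0.4, 0.0]
gripper_width: 1.001
t 38.9 tcp [0.6205 0.2212 0.1971] phi 100.44 q [-0.17  0.8  -0.47  1.48  0.41  0.96  1.  ] tilt 0.19
turn -0.06 then shift cm [ 0.05 -0.29 -0.41] F [-0.2 -0.4  0. ] w 1.001
scene sq n386 c(409.3,-363.5) wh(67.9,60.9) ang21.9 z88.2
scene ob n417 c(464.9,-225.2) wh(94.2,40.2) ang10.8 z89.2
scene rd n511 c(623.3,222.2) wh(60.8,61.1) ang82.5 z84.9
scene cup n178 c(569.6,-349.3) wh(75.7,75.7) ang34.8 z83.4
top sq n647 c(408.9,-362.1) wh(61.1,62.1) ang21.6 z88.0
top ob n633 c(466.6,-221.3) wh(90.9,41.5) ang9.2 z88.3
top rd 0
top cup n182 c(570.4,-348.0) wh(72.5,72.8) ang39.0 z83.1
```

View pics/b1top.png

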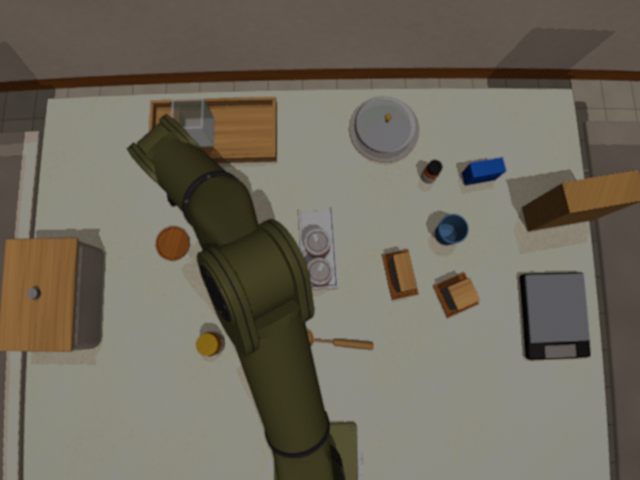

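The square and oblong canisters sit level in their holders, within about 2 mm of centre. Next is the round one.

```bash
python3 -m crank '0 1 -0.4 0;0 2 0 0;0 2.5 0 0;0 2.5 0 0;0 2.5 0 0;0 1.5 0 0;0 0.5 0 0;0 0 0 0;0 0 0 0'; python3 go.py .6243 .2224 .045 100.5
```

```text
time_s: 39.9
tcp_pos: [0.6258, 0.2243, 0.0744]
ee_rot: [[-0.182, 0.002, -0.983], [0.983, 0.001, -0.182], [0.001, -1.0, -0.002]]
ft_force: [0.5, 0.1, -0.6]
gripper_width: 1.001
t 39.9 tcp [0.6258 0.2243 0.0744] phi 100.48 q [-0.21  0.96 -0.4   1.54  0.49  0.74  0.93] tilt 0.12
turn -0.02 then shift cm [-0.16  2.94  0.18] F [ 0.5  0.1 -0.6] w 1.001
```

```bash
python3 -m crank '-0.2 0.6 0.2 0;0 1 0 0;0 0.9 0 0;0 0.4 0 0;0 0 0 0;0 0 0 0'; python3 -m crank '0 0 0 0;0 0 0 0;0 0 0 0;0 0 0 0;0 0 0 0;0 0 0 0;0 0 0 0;0 0 0 0' 255 40; python3 go.py .5585 .364 .15 100.5
```

```text
time_s: 40.5
tcp_pos: [0.6234, 0.2217, 0.0442]
ee_rot: [[-0.182, -0.0, -0.983], [0.983, 0.0, -0.182], [0.0, -1.0, 0.0]]
ft_force: [-0.2, 0.3, 0.1]
gripper_width: 0.999
time_s: 41.3
tcp_pos: [0.6238, 0.222, 0.0449]
ee_rot: [[-0.182, 0.001, -0.983], [0.983, 0.001, -0.182], [0.001, -1.0, -0.001]]
ft_force: [-0.4, 0.1, 5.8]
gripper_width: 0.716
t 41.3 tcp [0.6238 0.222  0.0449] phi 100.49 q [-0.21  1.   -0.38  1.56  0.51  0.69  0.91] tilt 0.07
turn -0.01 then shift cm [ 15.16 -10.51   3.83] F [-0.4  0.1  5.8] w 0.716
```

```bash
python3 -m crank '0 -0.5 0 0;0 -1 0 0;0 -2 0 0;0 -2 0 0;0 -1 0 0;0.7 0 0.2 0;1.6 0 0.4 0;2.4 0 0.6 0;2.4 0 0.6 0;2.4 0 0.6 0;2.4 0 0.6 0;1.8 0 0.5 0;1 0 0.3 0;0.5 0 0 0;0 0 0 0;0 0 0 0'; python3 go.py .5585 .364 .0489 100.5
```

```text
time_s: 42.9
tcp_pos: [0.5593, 0.3624, 0.1091]
ee_rot: [[-0.18, 0.001, -0.984], [0.984, -0.002, -0.18], [-0.002, -1.0, -0.0]]
ft_force: [-0.1, 0.3, -2.4]
gripper_width: 0.718
t 42.9 tcp [0.5593 0.3624 0.1091] phi 100.38 q [-0.44  0.91 -0.4   1.52  0.44  0.8   0.74] tilt 0.1
turn -0.12 then shift cm [0.18 6.02 0.05] F [-0.1  0.3 -2.4] w 0.718
```

```bash
python3 -m crank '0.1 1 0 0;0 1.5 0 0;0 1.5 0 0;0 0.7 0 0;0 0 0 0;0 0 0 0;0 0 0 0'; python3 go.py .5585 .364 .0489 100.5; python3 - <<'E'
from h import *
p,d,W=grab("scene")
cv2.imwrite("pics/b2.png",cv2.resize(p[220:360,400:540],(500,500))[:,:,::-1])
E
```

```text
time_s: 43.6
tcp_pos: [0.5586, 0.3656, 0.0629]
ee_rot: [[-0.182, 0.001, -0.983], [0.983, 0.001, -0.182], [0.001, -1.0, -0.001]]
ft_force: [0.5, -0.0, -3.4]
gripper_width: 0.716
t 43.6 tcp [0.5586 0.3656 0.0629] phi 100.49 q [-0.46  0.97 -0.37  1.54  0.47  0.72  0.71] tilt 0.08
turn -0.01 then shift cm [-0.15  1.4   0.03] F [ 0.5 -0.  -3.4] w 0.716
```

View pics/b2.png

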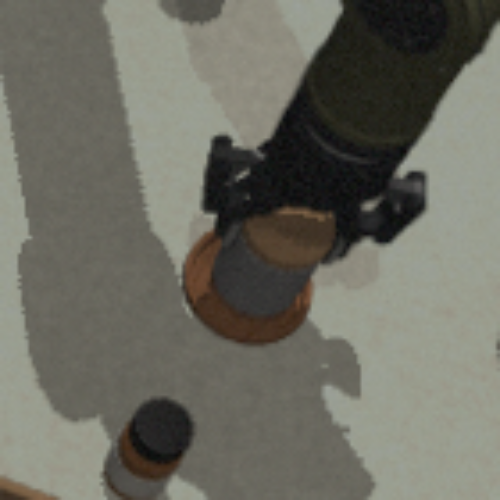

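The round canister hangs over its holder, about 1.5 mm too far in +y. I'll trim that and lower it.

```bash
python3 -m crank '-0.2 0.5 0 0;0 0.5 0 0;0 0.3 0 0;0 0.1 0 0;0 0 0 0;0 0 0 0';  python3 go.py .5585 .364 .0489 100.5; python3 -m crank '0 0 0 0;0 0 0 0;0 0 0 0;0 0 0 0;0 0 0 0;0 0 0 0;0 -1 0 0;0 -2 0 0;0 -3 0 0;0 -3 0 0;0 -3 0 0;0 -2 0 0;0 -1 0 0;0 0 0 0' 0
```

```text
time_s: 44.25
tcp_pos: [0.5584, 0.3626, 0.0489]
ee_rot: [[-0.182, -0.0, -0.983], [0.983, -0.001, -0.182], [-0.001, -1.0, 0.0]]
ft_force: [-2.7, -2.2, 7.2]
gripper_width: 0.714
t 44.25 tcp [0.5584 0.3626 0.0489] phi 100.48 q [-0.46  0.99 -0.36  1.54  0.48  0.7   0.71] tilt 0.06
turn -0.02 then shift cm [ 0.14 -0.   -0.04] F [-2.7 -2.2  7.2] w 0.714
time_s: 45.65
tcp_pos: [0.5592, 0.3637, 0.2001]
ee_rot: [[-0.182, 0.003, -0.983], [0.983, 0.002, -0.182], [0.002, -1.0, -0.003]]
ft_force: [1.0, 0.5, 0.1]
gripper_width: 1.0
```

```bash
python3 -m crank '-1.5 0 1.5 0;-3 0 3 0;-3 0 3 0;-3 0 3 0;-3 0 2 0;-2 0 0 0;0 0 0 0;0 0 0 0;0 0 0 0'; python3 - <<'E'
from h import *
a=np.radians(2.8);R=np.array([[np.cos(a),-np.sin(a)],[np.sin(a),np.cos(a)]])
for n in("scene","top"):
    p,d,W=grab(n)
    for t,xy,z in[("sq",(.4105,-.365),.089),("ob",(.4665,-.2232),.089),("rd",(.5585,.364),.089),("cup",(.569,-.349),.085)]:
        P,_=blob(W,xy,z-.008,z+.008,.065); print(n,t,rect(P) if len(P)>5 else len(P))
    for xy in[(.4705,-.018),(.5405,-.0148)]:
        P,_=blob(W,xy,.08,.105,.033)
        if len(P)<9: print(0);continue
        (cx,cy),_,_=cv2.minAreaRect((P[:,:2]*1000).astype(np.float32)); print(n,len(P),"lane",(np.array([cx/1000-.5355,cy/1000+.015])@R*1000).round(1),"z",np.median(P[:,2]).round(4))
    cv2.imwrite(f"pics/b3{n}.png",p[:,:,::-1])
E
```

```text
time_s: 46.55
tcp_pos: [0.4638, 0.1896, 0.198]
ee_rot: [[-0.184, -0.0, -0.983], [0.983, 0.002, -0.184], [0.002, -1.0, 0.0]]
ft_force: [1.1, -0.6, 0.1]
gripper_width: 1.0
scene sq n380 c(409.6,-363.7) wh(64.5,61.3) ang21.9 z88.1
scene ob n414 c(464.9,-225.2) wh(95.4,40.9) ang10.0 z89.0
scene rd n478 c(558.3,362.0) wh(59.8,59.2) ang58.8 z88.6
scene cup n192 c(569.3,-348.2) wh(74.8,75.3) ang55.6 z83.0
scene 452 lane [-65.4  -0.3] z 0.0946
scene 487 lane [ 5.9 -1.1] z 0.0947
top sq n645 c(408.7,-361.8) wh(61.2,61.9) ang21.6 z88.0
top ob n637 c(466.5,-221.7) wh(90.8,40.8) ang10.2 z88.5
top rd n116 c(573.9,381.8) wh(19.1,53.2) ang50.3 z89.1
top cup n179 c(569.4,-347.9) wh(71.3,72.9) ang29.9 z83.4
top 550 lane [-64.3   1.7] z 0.0945
top 534 lane [6.6 0.9] z 0.0941
```

View pics/b3scene.png

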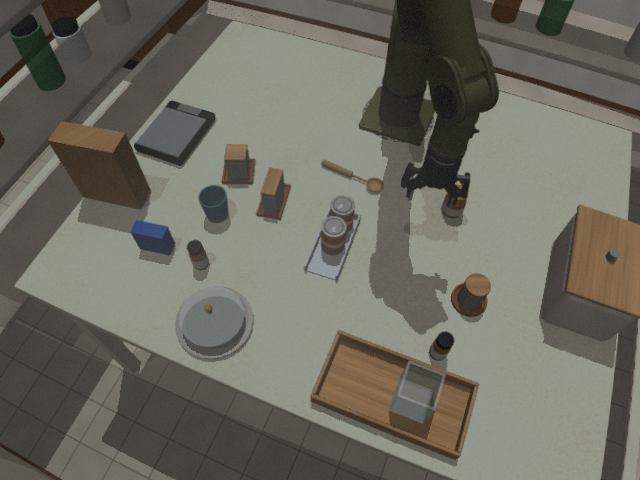

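Everything checks out. All three canisters stand in their holders (scene pixels (237,163), (273,192), (471,293)), both cans are at the front of the lane at (341,213) and (333,235), and the arm is clear. I'm handing in.

```bash
python3 -c "
from plant import workorder,r
print(workorder.finish_job()); print(r.read_state()['time_s'])"
```

```text
the job is handed in; nothing more can be done
None
the job is handed in; nothing more can be done
```

The job is handed in, and every last check was within tolerance. It finished at about 47 s of the 112 s, and no verdict is reported.

- **Cans:** I lifted the old can to the front of the lane first, then loaded the new can behind it. The cameras put the old can at lane x of about -65 mm and the new one at about +6 mm. The gap is about 7 mm, both are within 2 mm of the lane's centre line, and both stand at floor height.
- **Canisters:** All three stand flat in their own holders, within about 2–3 mm of centre. The final top view of the round one was partly hidden by the arm, so that one rests on the scene camera and the contact felt when it was set down.
- **Cup and arm:** The cup moved no more than about 1 mm, which is measurement noise. The gripper is open and clear of everything.

The two cameras disagreed by up to about 4 mm, mostly in y, so I averaged them to place things. The square canister's lid read about 1 mm lower than expected, which I took as depth noise.

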